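# Bring the sample beaker under its dosing nozzle

### The job

One of the two sample rails on the lab bench has a carriage holding a wide beaker; the other one's carriage holds a slim vial. Press the thumb release of the beaker's carriage down and, keeping it held down, slide the carriage along its rail until the beaker is centred under the nozzle of that rail's dosing stand, then let the release spring up so that the carriage is locked there. Leave the vial's carriage where it is.

Things in the scene. Friction and masses are not known exactly. Their poses are not given: they have to be found in the camera images.
- beaker_release_top (a point): Centre of the top of the thumb release on the beaker's carriage: grey ribbed pad 44 mm along the rail, 36 mm wide, 48 mm above the bench when up. At each end of it a black ridge 7 mm thick crosses the carriage, inner face 25 mm from this point, 8 mm higher than the pad; its long sides are open. A shut gripper pressed straight down fits between the ridges.
- beaker_release (a joint): How far that release is down, m: 0 up, 0.006 fully down. 4 N starts it, 7 N holds it down; it springs up when let go. Up, a tooth locks the carriage to the rail; past 0.004 it slides freely (under 1 N drag), carried by fingers pressing the pad or pushing a ridge. Let up, it locks at the nearest notch, shifting 4 mm at most. Travel 140 mm; starts 12 mm from the robot-side end.
- beaker_mouth (a point): Centre of the mouth of the wide white beaker (56 mm across, rim 95 mm above the bench), fixed upright on the same flat aluminium carriage, 120 mm beyond the release. The line from the release to it is the direction the carriage slides in. The rail is level, 400 mm long, fixed, turned up to 0.3 rad from pointing straight away (+x) from the robot.
- beaker_dosing_tip (a point): Lower end of the fixed nozzle at the beaker's rail, 115 mm above the bench, over the line on which the beaker's centre slides, 35 to 105 mm beyond the beaker at the start. It hangs from a white 26 mm block (top 165 mm above the bench) on an arm from a post 95 mm to the left of the rail's centre line, seen from the robot.
- vial_mouth (a point): Centre of the mouth of the slim white vial (22 mm across, rim 95 mm above the bench) on the carriage of the other rail, which is otherwise built the same, with its own release and dosing stand. This carriage is to be left alone. Either rail may be the left one.

How it is judged:
By the outcome, as a careful person would: the job done as asked, in the order asked, and still so for the second after the job is handed in, with the robot touching nothing.
It also fails if it takes over 35 s, if anything falls off the work surface, if the arm or the gripper's body presses on something with over 40 N, if the wrist force passes 120 N, or if a joint passes its speed limit or range.

### The arm

A 6-joint arm with a two-finger parallel gripper is mounted at the origin on the work surface. World frame = base frame: x ahead of the robot, y to its left, z up, the work surface at z = 0. Lengths are in m, angles in rad, forces in N, time in s.
With the tool pointing down it reaches from about 0.425 to 0.925 m from the base axis. Payload 12.5 kg.
Tool frame: the origin (TCP) lies between the finger pads; the fingertips stand 8 mm ahead of it and the grasp point (between the pads) lies 11 mm behind it; z points along the fingers, y is the direction in which the jaws open and shut (so a half turn about z gives the same grasp; the last joint's range is limited). The gripper opens to 85 mm and grips with 20 to 120 N. Pads are 22 mm wide; open, the fingers measure 114 mm over their backs; the gripper's body (76 mm by 85 mm) begins 54 mm behind the grasp point. The pads swing forward as they close: fully open they stand 13 mm farther back than shut.
Start: joints at [-1.245, 0.491, 1.559, -0, 1.092, -0.106], TCP at [0.262, -0.568, 0.239] pointing down, gripper open.
Joint ranges: [-3.1, 3.1], [-0.84, 2.19], [0.05, 2.79], [-1.13, 4.28], [0.06, 2.93], [-2.69, 2.69]. Speed limits (rad/s): [2.22, 2.22, 2.79, 3.14, 3.14, 3.14].

### API

Orientations are given as a unit quaternion [x, y, z, w].
In Python, from plant import sense, vision, env gives the robot as it stands. The module is installed in compiled form; this text tells all that it offers.
- The arm moves only by the tool apply_moves, never from a script. Its argument "plan" is a list of rows, each an object with "slide": the shift along the world's x, y, z in cm, a list of three; "angular": the turn, a rotation vector about the world's x, y, z in rad, a list of three; "claw": the opening, from -1 (shut) to 1 (fully open), so that 0 is half open. A call has 1 to 5 rows; each row is the pose to reach, as a shift and turn from the pose commanded when the call began; what a row does not reach only later rows make up. A row lasts 1/8 s, in which the tool goes at most 62.5 mm and 10.7 degrees, less where a joint would pass 70% of its speed; a pose out of reach is approached as far as the arm can. A call with a gripper value outside its range is refused whole. The fingers move at their own pace and stop on an object; "squeeze" is the grip in N (left out, the last holds). Time passes only in rows, so rows that repeat a pose let the fingers close. It gives the time, the measured TCP pose, the force and the opening at its end, in the units of the state.
- sense(): the state, without advancing time (a new reading comes with each control period).
- vision.capture(name): name is "scene" or "top"; returns a dict with "frame" (384x512x3 uint8, red, green, blue), "z_map" (384x512 float32, m along the optical axis (not along the pixel's ray), 0 where there is no reading), "vertical_fov" (degrees; the focal length in pixels is half the picture's height over the tangent of half this angle, whatever the lens; pixels are square), "cx", "cy" (the principal point, pixels), "cam_to_world" (4x4, takes a point from camera to world coordinates). Camera axes: x right, y down, z forward; pixel columns grow to the right and rows downward; lengths in m; the calibration is good to about 2 mm. A picture is of the moment at which its call begins.
- env.sign_off(): hands the job in, once; it reports no verdict.
The state is a dict: "t": time; "joint_pos": joint angles; "qd": joint speeds; "joint_torque": joint torques, N m; "tool_pos": TCP position; "eef_rot": TCP orientation; "contact_force": force on the tool from outside, world axes, zero at the start; "wrist_torque": the same for the moment, N m; "opening": opening from 0.0 (shut) to 1.0 (fully open).
Only numpy, scipy, OpenCV 4.12 (cv2) and the standard library are available. Lean on these libraries where they do the work, as an engineer would, in place of code of your own. Each camera call takes 0.05 s, during which the arm holds its last target. There are 200 camera calls.

## Working session

There is one attempt and no reset: what is moved stays moved. The work goes in short steps, Python scripts to look and compute and a tool call to move; the robot and the scene stay as the last step left them, time stands still between calls to the robot, and variables do not carry over. Pictures are saved under pics/ and viewed, about 8 in all and at most 12, crops included, and the job is handed in when it is done.

Besides the shell and the picture viewer there is one more tool, called in YAML: its name, and indented under it one key for each argument. apply_moves: Moves the arm, as the interface text tells. Its arguments: {"type":"object","properties":{"plan":{"type":"array","items":{"type":"object","properties":{"slide":{"type":"array","items":{"type":"number"}},"angular":{"type":"array","items":{"type":"number"}},"claw":{"type":"number"}}}},"squeeze":{"type":"number"}},"required":["plan"]}

```bash
mkdir -p pics
cat > h.py <<'E'
import numpy as np, cv2
from plant import sense, vision, env
def cap(n):
    c=vision.capture(n); c['f']=c['frame'].shape[0]/2/np.tan(np.radians(c['vertical_fov'])/2); c['T']=np.array(c['cam_to_world']); return c
def ray(c,u,v,z):
    d=c['T'][:3,:3]@np.array([(u-c['cx'])/c['f'],(v-c['cy'])/c['f'],1]); o=c['T'][:3,3]
    return o+d*(z-o[2])/d[2]
def cloud(c):
    v,u=np.mgrid[:384,:512]; Z=c['z_map']
    P=np.stack([(u-c['cx'])/c['f']*Z,(v-c['cy'])/c['f']*Z,Z],-1)
    return P@c['T'][:3,:3].T+c['T'][:3,3]
def save(c,n): cv2.imwrite('pics/'+n,cv2.cvtColor(c['frame'],cv2.COLOR_RGB2BGR))
E
python3 - <<'E'
from h import *
for n in ('top','scene'):
    c=cap(n); save(c,n+'1.png'); print(n,c['T'].round(3).tolist(),c['f'],c['cx'],c['cy'])
s=sense();print(s)
E
```

```text
top [[0.025, -0.999, 0.038, 0.55], [-0.999, -0.024, 0.023, -0.026], [-0.022, -0.038, -0.999, 0.844], [0.0, 0.0, 0.0, 1.0]] 413.6142162527305 259.0063289489585 189.05923958729795
scene [[0.461, 0.508, -0.727, 1.066], [0.887, -0.258, 0.382, -0.28], [0.006, -0.821, -0.57, 0.454], [0.0, 0.0, 0.0, 1.0]] 356.7911924949035 256.6088150439269 194.37170601373504
{'t': 0.1, 'joint_pos': array([-1.24464342e+00,  4.91484261e-01,  1.55940362e+00,  2.66355362e-06,
        1.09170071e+00, -1.05610764e-01]), 'qd': array([ 0.00024206, -0.00054639, -0.00146327,  0.00110866, -0.00132525,
        0.00050443]), 'joint_torque': array([ 1.62659802e-03, -6.19446445e+01, -2.62025732e+01, -1.38331320e-04,
        2.86344366e-03,  3.93412040e-05]), 'tool_pos': array([ 0.26149697, -0.56744739,  0.2387903 ]), 'eef_rot': array([ 9.76787888e-01,  2.14208250e-01, -5.36263267e-05, -4.95077421e-04]), 'contact_force': array([ 0.07186662, -0.73264653,  0.17204207]), 'wrist_torque': array([-0.01145702,  0.0017798 ,  0.04642216]), 'opening': 1.0020639636122228}
```

View pics/top1.png

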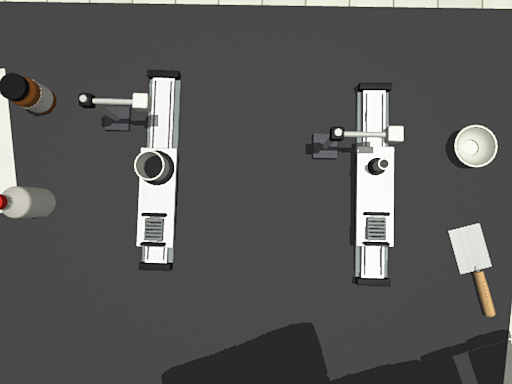

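View pics/scene1.png

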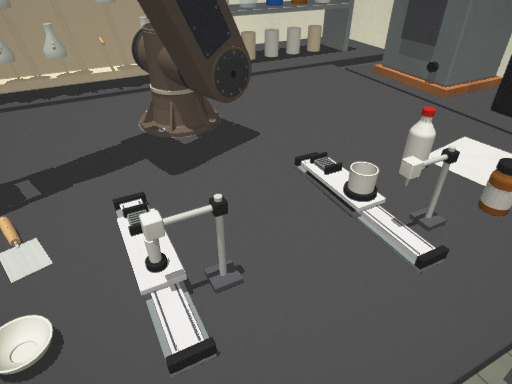

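Top view: the beaker's rail is the left one, with the pad near (153,228), ridges at (153,214) and (153,243), the beaker mouth at (154,166) and the nozzle block at (140,101). The scene view confirms it: beaker (362,180), block (413,167), nozzle below the block near (407,183).

```bash
cat > m.py <<'E'
from h import *
def meas(c):
    P=cloud(c); I=c['frame'].astype(int); g=I.sum(2)/3; roi=np.zeros(g.shape,bool); roi[60:275,120:190]=1
    z=P[...,2]; out={}
    def circ(m):
        q=P[m]; A=np.c_[2*q[:,:2],np.ones(len(q))]; s=np.linalg.lstsq(A,(q[:,:2]**2).sum(1),rcond=None)[0]; return s[:2],np.sqrt(s[2]+s[0]**2+s[1]**2),len(q)
    out['rim']=circ(roi&(abs(z-.094)<.006)&(np.arange(384)[:,None]>135))
    b=roi&(abs(z-.165)<.007)&(np.arange(384)[:,None]<115)&(np.arange(512)>131)
    out['block']=(P[b].mean(0),P[b].min(0),P[b].max(0),b.sum())
    return out,P,g
E
python3 - <<'E'
from m import *
c=cap('top'); o,P,g=meas(c)
for k in o: print(k,o[k])
# block by bright mask contour at z .165
m=((g>170)*255).astype(np.uint8)[88:114,128:152]
cv2.imwrite('pics/crop.png',cv2.resize(cv2.cvtColor(c['frame'][85:275,110:200],cv2.COLOR_RGB2BGR),None,fx=3,fy=3,interpolation=0))
# rail end caps (dark, low z?) : ridges
print('block ray',ray(c,140,100.5,.165))
sub=(g[205:255,138:172])
dk=sub<60; n,l,st,ce=cv2.connectedComponentsWithStats(dk.astype(np.uint8))
for i in range(1,n):
    if st[i,4]>15: print('dark',st[i],ce[i]+[138,205],ray(c,*(ce[i]+[138,205]),.056))
print('pad guess',ray(c,153.5,228.5,.048))
# beaker rim dark interior fit & 4 rim edges
# scene rail & nozzle
s=cap('scene'); Q=cloud(s)
cv2.imwrite('pics/crops.png',cv2.resize(cv2.cvtColor(s['frame'][130:270,290:470],cv2.COLOR_RGB2BGR),None,fx=4,fy=4,interpolation=0))
E
```

```text
rim (array([0.61745578, 0.19222515]), np.float64(0.026149449903989454), 187)
block (array([0.71898163, 0.19097302, 0.16327941]), array([0.70701737, 0.17839885, 0.1589504 ]), array([0.73283192, 0.20418131, 0.16633936]), np.int64(241))
block ray [0.71908324 0.19110496 0.165     ]
dark [ 4  8 25  4 66] [153.1969697  214.21212121] [0.52726539 0.19274222 0.056     ]
dark [ 3 37 24  4 77] [152.37662338 243.71428571] [0.47105974 0.19236919 0.056     ]
pad guess [0.49953111 0.19342573 0.048     ]
```

View pics/crop.png

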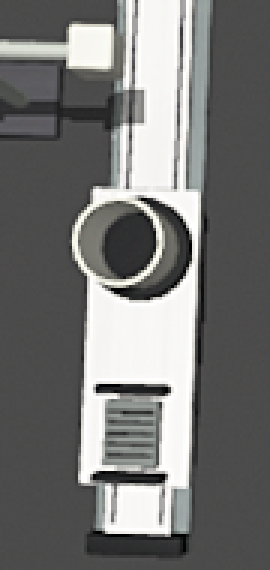

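View pics/crops.png

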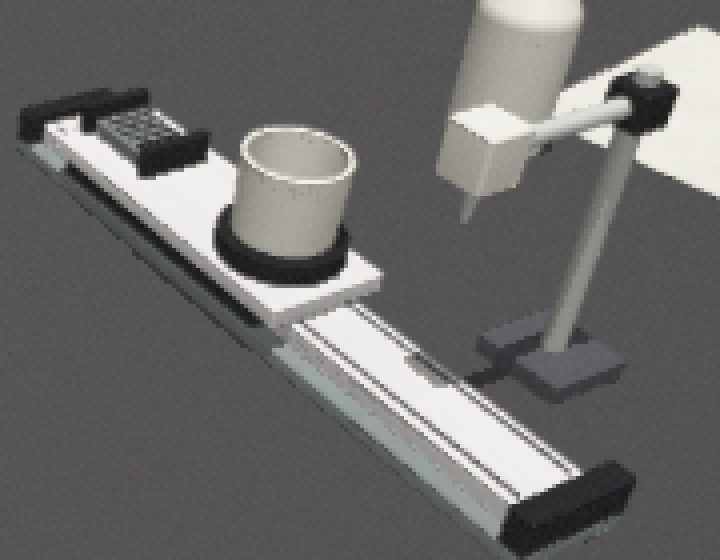

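Run:
```python
from m import *
from scipy.optimize import least_squares
c=cap('top'); s=cap('scene'); P=cloud(c); g=c['frame'].mean(2)
print('tip scene',ray(s,405.8,185.2,.115))
# block top in scene corners approx
for r0,r1 in ((66,84),(258,275)):
    m=np.zeros(g.shape,bool); m[r0:r1,130:190]=1; m&=(g<45)&(P[...,2]>.012); print('cap',P[m].mean(0),np.median(P[m],0),m.sum())
for r0,r1 in ((210,219),(239,248)):
    m=np.zeros(g.shape,bool); m[r0:r1,138:172]=1; m&=(g<60); print('ridge',np.median(P[m],0),m.sum())
m=np.zeros(g.shape,bool); m[217:240,143:166]=1; m&=(g<170)&(g>60); q=P[m]; print('pad',q.mean(0),(q.min(0)+q.max(0))/2,m.sum())
v,u=np.nonzero(m); print(u.min(),u.max(),v.min(),v.max(), ray(c,u.mean(),v.mean(),.048))
# carriage edges: bright white, z~.04, per row
for r in (188,194,200,206):
    w=np.nonzero((g[r,125:190]>190))[0]+125; a=ray(c,w.min()-.5,r,.04);b=ray(c,w.max()+.5,r,.04); print('mid',(a+b)/2,b-a, P[r,155,2])
```

```text
tip scene [0.72587751 0.19158155 0.115     ]
cap [0.80808477 0.19067092 0.02715192] [0.80899124 0.1922035  0.0281244 ] 186
cap [0.42485996 0.19496697 0.02699859] [0.42516417 0.19722003 0.02802997] 120
ridge [0.52736164 0.19425761 0.0544432 ] 66
ridge [0.47063593 0.19463686 0.05367561] 78
pad [0.49976769 0.19283567 0.04829242] [0.51398204 0.094467   0.43861217] 400
144 163 217 239 [0.49968771 0.19295531 0.048     ]
mid [0.5781295  0.19250263 0.04      ] [ 0.00168986 -0.07080908  0.        ] 0.03718217941993163
mid [0.5663944  0.19209948 0.04      ] [ 0.00171134 -0.07076859  0.        ] 0.03470045600275806
mid [0.55464834 0.19268105 0.04      ] [ 0.001781   -0.07269669  0.        ] 0.03558360818582773
mid [0.54293922 0.19227823 0.04      ] [ 0.00180298 -0.07265517  0.        ] 0.034030197424344544
```

apply_moves:
  plan:
    - {"slide": [4,4,0],"angular": [0,0,-0.15],"claw": -1}
    - {"slide": [8,8,0],"angular": [0,0,-0.3],"claw": -1}
    - {"slide": [12,12.5,0],"angular": [0,0,-0.44],"claw": -1}
    - {"slide": [16,17,0],"angular": [0,0,-0.44],"claw": -1}
    - {"slide": [20,21.5,0],"angular": [0,0,-0.44],"claw": -1}

```text
t: 0.92
tool_pos: [0.4627, -0.3511, 0.2394]
eef_rot: [1.0, -0.004, 0.0, 0.0]
contact_force: [0.4, -0.7, -0.2]
opening: 0.004
```

apply_moves:
  plan:
    - {"slide": [1.5,5.5,0],"claw": -1}
    - {"slide": [3,11,0],"claw": -1}
    - {"slide": [3.8,16.5,0],"claw": -1}
    - {"slide": [3.8,22,0],"claw": -1}
    - {"slide": [3.8,27.5,0],"claw": -1}

```text
schema error: expected keys slide, angular, claw
```

apply_moves:
  plan:
    - {"slide": [0,5.5,0],"claw": -1}
    - {"slide": [0,11,0],"claw": -1}
    - {"slide": [0,16.5,0],"claw": -1}
    - {"slide": [0,22,0],"claw": -1}
    - {"slide": [0,27,-2],"claw": -1}

```text
schema error: expected keys slide, angular, claw
```

Run:
```python
from h import *
s=sense()
for k in ('t','tool_pos','eef_rot','contact_force','opening','joint_pos'): print(k,np.round(s[k],4))
```

```text
t 0.925
tool_pos [ 0.4627 -0.3511  0.2394]
eef_rot [ 1.0e+00 -4.2e-03  1.0e-04  1.0e-04]
contact_force [ 0.3624 -0.6564 -0.2088]
opening 0.0038
joint_pos [-7.6280e-01  4.2780e-01  1.6701e+00 -1.0000e-04  1.0434e+00  8.1650e-01]
```

apply_moves:
  plan:
    - {"slide": [1.5,5.5,0],"angular": [0,0,0],"claw": -1}
    - {"slide": [3,11,0],"angular": [0,0,0],"claw": -1}
    - {"slide": [3.7,16.5,0],"angular": [0,0,0],"claw": -1}
    - {"slide": [3.7,22,0],"angular": [0,0,0],"claw": -1}
    - {"slide": [3.7,27.5,0],"angular": [0,0,0],"claw": -1}

```text
t: 1.55
tool_pos: [0.4984, -0.0759, 0.2394]
eef_rot: [1.0, -0.004, 0.0, 0.0]
contact_force: [0.3, 0.1, 0.9]
opening: -0.003
```

apply_moves:
  plan:
    - {"slide": [0,5.5,0],"angular": [0,0,0],"claw": -1}
    - {"slide": [0,11,0],"angular": [0,0,0],"claw": -1}
    - {"slide": [0,16.5,0],"angular": [0,0,0],"claw": -1}
    - {"slide": [0,22,0],"angular": [0,0,0],"claw": -1}
    - {"slide": [0,27,0],"angular": [0,0,0],"claw": -1}

```text
t: 2.17
tool_pos: [0.4984, 0.1943, 0.2395]
eef_rot: [1.0, -0.004, 0.0, 0.0]
contact_force: [0.6, -0.2, -0.1]
opening: -0.001
```

apply_moves:
  plan:
    - {"slide": [0,0,-4],"angular": [0,0,0],"claw": -1}
    - {"slide": [0,0,-8],"angular": [0,0,0],"claw": -1}
    - {"slide": [0,0,-11],"angular": [0,0,0],"claw": -1}
    - {"slide": [0,0,-13],"angular": [0,0,0],"claw": -1}
    - {"slide": [0,0,-15],"angular": [0,0,0],"claw": -1}

```text
t: 2.8
tool_pos: [0.4986, 0.1924, 0.0885]
eef_rot: [1.0, -0.004, -0.0, 0.0]
contact_force: [0.1, 0.6, -0.3]
opening: -0.0
```

apply_moves:
  plan:
    - {"slide": [0.1,0,-1.5],"angular": [0,0,0],"claw": -1}
    - {"slide": [0.1,0,-2.7],"angular": [0,0,0],"claw": -1}
    - {"slide": [0.1,0,-3.1],"angular": [0,0,0],"claw": -1}
    - {"slide": [0.1,0,-3.1],"angular": [0,0,0],"claw": -1}

```text
t: 3.3
tool_pos: [0.4997, 0.1924, 0.0584]
eef_rot: [1.0, -0.004, 0.0, 0.0]
contact_force: [0.6, 0.7, -0.2]
opening: -0.0
```

Run:
```python
from m import *
s=cap('scene')
cv2.imwrite('pics/crop2.png',cv2.resize(cv2.cvtColor(s['frame'][130:270,290:470],cv2.COLOR_RGB2BGR),None,fx=4,fy=4,interpolation=2))
```

```text
(no output)
```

View pics/crop2.png

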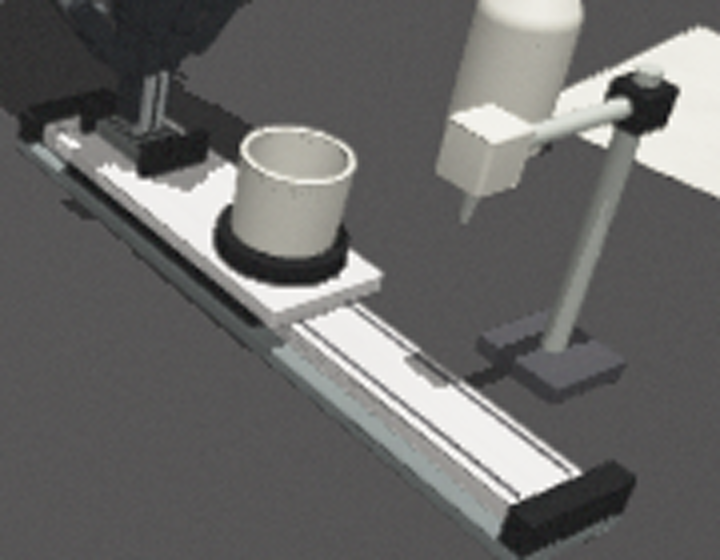

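The shut fingers (crop about (152,105)) stand between the ridges, above the pad. The nozzle tip is at about (463,221), short of it the beaker rim at (298,155). Pressing now.

apply_moves:
  plan:
    - {"slide": [0,0,-0.3],"angular": [0,0,0],"claw": -1}
    - {"slide": [0,0,-0.5],"angular": [0,0,0],"claw": -1}
    - {"slide": [0,0,-0.7],"angular": [0,0,0],"claw": -1}
    - {"slide": [0,0,-0.9],"angular": [0,0,0],"claw": -1}
    - {"slide": [0,0,-0.9],"angular": [0,0,0],"claw": -1}

```text
t: 3.98
tool_pos: [0.5003, 0.1925, 0.05]
eef_rot: [1.0, -0.004, 0.001, -0.0]
contact_force: [-0.9, -0.6, 9.8]
opening: 0.002
```

apply_moves:
  plan:
    - {"slide": [0,0,-0.1],"angular": [0,0,0],"claw": -1}
    - {"slide": [0.3,0,-0.1],"angular": [0,0,0],"claw": -1}
    - {"slide": [0.9,0,-0.1],"angular": [0,0,0],"claw": -1}
    - {"slide": [1.6,0,-0.1],"angular": [0,0,0],"claw": -1}
    - {"slide": [2,0,-0.1],"angular": [0,0,0],"claw": -1}

```text
t: 4.6
tool_pos: [0.5211, 0.1924, 0.0499]
eef_rot: [1.0, -0.004, 0.002, -0.0]
contact_force: [-1.0, -1.6, 19.0]
opening: -0.003
```

Run:
```python
from m import *
o,_,_=meas(cap('top')); print(o['rim'],o['block'][0]); print(sense()['contact_force'])
```

```text
(array([0.60510414, 0.18657245]), np.float64(0.045424602486505636), 194) [0.71896159 0.19090797 0.16299448]
[-0.03170563 -2.49527623 17.60407005]
```

```bash
cat > r.py <<'E'
from m import *
def rim(c,x0,dbg=''):
    P=cloud(c); g=c['frame'].mean(2)
    m=(abs(P[...,2]-.094)<.006)&(np.hypot(P[...,0]-x0,P[...,1]-.192)<.034)
    q=P[m]; A=np.c_[2*q[:,:2],np.ones(len(q))]; s=np.linalg.lstsq(A,(q[:,:2]**2).sum(1),rcond=None)[0]
    return s[:2].round(4),np.sqrt(s[2]+s[0]**2+s[1]**2).round(4),len(q)
E
python3 - <<'E'
from r import *
c=cap('top');s=cap('scene');x=sense()['tool_pos'][0]+.118
print('top',rim(c,x),'scene',rim(s,x))
Q=cloud(s);m=(abs(Q[...,2]-.165)<.003)&(abs(Q[...,0]-.72)<.03)&(abs(Q[...,1]-.19)<.022);q=Q[m];print('block scene',q.mean(0),q.min(0),q.max(0),len(q))
# nozzle points in scene
m=(Q[...,2]>.113)&(Q[...,2]<.135)&(np.hypot(Q[...,0]-.722,Q[...,1]-.19)<.02);v,u=np.nonzero(m)
for a in range(v.min(),v.max()+1):
    k=v==a
    if k.any(): print(a,u[k],Q[a,u[k]].mean(0).round(4))
E
```

```text
top (array([0.6391, 0.192 ]), np.float64(0.0262), 189) scene (array([0.6441, 0.1926]), np.float64(0.0261), 215)
block scene [0.72586324 0.19097657 0.16408083] [0.71138261 0.1795504  0.16202595] [0.73804599 0.20566914 0.1656356 ] 127
174 [400] [0.7152 0.1826 0.1345]
178 [405 406] [0.7232 0.189  0.129 ]
179 [405 406 407 408] [0.7255 0.1891 0.1283]
180 [405 406 407 408 409] [0.7256 0.1911 0.1257]
181 [405 406 407 408] [0.7253 0.191  0.1235]
182 [405 406 407 408] [0.7255 0.1915 0.1214]
183 [405 406 407] [0.7256 0.1908 0.1196]
184 [405 406 407] [0.725  0.1924 0.1167]
185 [405 406] [0.7251 0.1917 0.1149]
```

apply_moves:
  plan:
    - {"slide": [1,0,0],"angular": [0,0,0],"claw": -1}
    - {"slide": [2.5,0,0],"angular": [0,0,0],"claw": -1}
    - {"slide": [4,0,0],"angular": [0,0,0],"claw": -1}
    - {"slide": [5.3,0,0],"angular": [0,0,0],"claw": -1}
    - {"slide": [6,-0.05,0],"angular": [0,0,0],"claw": -1}

```text
t: 5.38
tool_pos: [0.5814, 0.1918, 0.05]
eef_rot: [1.0, -0.004, 0.002, -0.0]
contact_force: [-0.7, -1.0, 16.7]
opening: -0.002
```

apply_moves:
  plan:
    - {"slide": [0.6,0,0],"angular": [0,0,0],"claw": -1}
    - {"slide": [1.2,0,0],"angular": [0,0,0],"claw": -1}
    - {"slide": [1.7,0,0],"angular": [0,0,0],"claw": -1}
    - {"slide": [1.9,0,0],"angular": [0,0,0],"claw": -1}
    - {"slide": [1.9,0,0],"angular": [0,0,0],"claw": -1}

```text
t: 6.0
tool_pos: [0.6, 0.1918, 0.05]
eef_rot: [1.0, -0.004, 0.002, -0.0]
contact_force: [-0.4, -2.3, 14.8]
opening: 0.002
```

```bash
cat > k.py <<'E'
from r import *
c=cap('top');s=cap('scene');x=sense()['tool_pos'][0]+.118
print('top',rim(c,x),'scene',rim(s,x+.005),x-.118,sense()['contact_force'])
print('block',meas(c)[0]['block'])
save(s,'k.png')
cv2.imwrite('pics/k1.png',np.hstack([cv2.resize(cv2.cvtColor(s['frame'][130:270,350:450],cv2.COLOR_RGB2BGR),None,fx=4,fy=4,interpolation=2),cv2.resize(cv2.cvtColor(c['frame'][70:210,110:200],cv2.COLOR_RGB2BGR),None,fx=4,fy=4,interpolation=2)]))
E
python3 k.py
```

```text
top (array([0.7172, 0.1912]), np.float64(0.0261), 134) scene (array([0.7226, 0.1918]), np.float64(0.0262), 266) 0.5998461313386948 [ 0.6889006  -2.11713962 15.75971446]
block (array([0.71914115, 0.1909873 , 0.16303385]), array([0.70648042, 0.17818284, 0.15820687]), array([0.73270861, 0.20415367, 0.1666387 ]), np.int64(242))
```

View pics/k1.png

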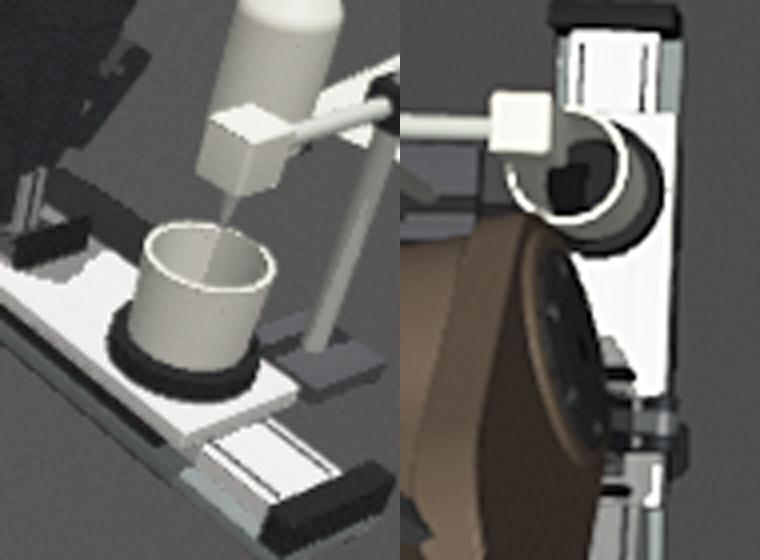

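The scene crop shows the nozzle tip over the beaker's mouth, and the top crop shows the block nearly over its centre. Both cameras put the beaker about 2 mm short, so I'll advance 2 mm and then release.

apply_moves:
  plan:
    - {"slide": [0.2,0,0],"angular": [0,0,0],"claw": -1}
    - {"slide": [0.2,0,0],"angular": [0,0,0],"claw": -1}
    - {"slide": [0.2,0,0],"angular": [0,0,0],"claw": -1}

```text
t: 6.48
tool_pos: [0.6018, 0.1918, 0.05]
eef_rot: [1.0, -0.004, 0.002, -0.0]
contact_force: [0.6, -1.9, 14.2]
opening: -0.001
```

```bash
python3 k.py
```

```text
top (array([0.719 , 0.1913]), np.float64(0.0262), 121) scene (array([0.7245, 0.1919]), np.float64(0.0262), 274) 0.6018356399841024 [ 0.4114654  -2.05965469 15.19309674]
block (array([0.71911148, 0.19099607, 0.16309471]), array([0.70652562, 0.17840723, 0.15822787]), array([0.73333978, 0.20443652, 0.16679841]), np.int64(242))
```

Centred in both views. Lifting straight up.

apply_moves:
  plan:
    - {"slide": [0,0,0.3],"angular": [0,0,0],"claw": -1}
    - {"slide": [0,0,0.7],"angular": [0,0,0],"claw": -1}
    - {"slide": [0,0,1.2],"angular": [0,0,0],"claw": -1}
    - {"slide": [0,0,3],"angular": [0,0,0],"claw": -1}
    - {"slide": [0,0,6],"angular": [0,0,0],"claw": -1}

```text
t: 7.2
tool_pos: [0.6002, 0.1918, 0.1089]
eef_rot: [1.0, -0.004, -0.001, 0.0]
contact_force: [-0.0, 0.1, -0.7]
opening: -0.007
```

```bash
python3 k.py
python3 - <<'E'
from h import *
s=cap('scene'); Q=cloud(s); m=(abs(Q[...,0]-.606)<.02)&(abs(Q[...,1]-.192)<.012)&(Q[...,2]>.038)&(Q[...,2]<.053); print('pad z',np.median(Q[m][:,2]),m.sum())
E
```

```text
top (array([0.7154, 0.1913]), np.float64(0.0261), 144) scene (array([0.7208, 0.1918]), np.float64(0.0263), 266) 0.6019196477384737 [0.766293   0.40100681 0.8706417 ]
block (array([0.71909185, 0.1909249 , 0.16301664]), array([0.7063172 , 0.17833705, 0.15809425]), array([0.73279828, 0.20405487, 0.16670052]), np.int64(245))
pad z 0.047474447490868515 92
```

View pics/k1.png

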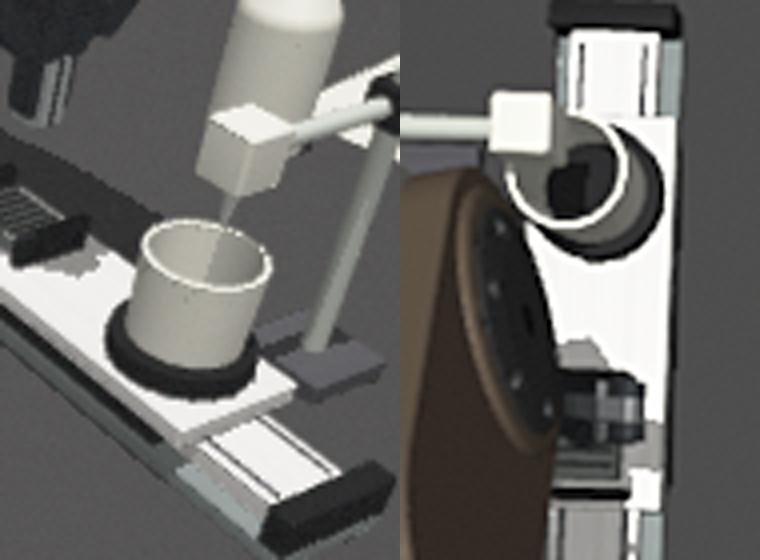

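On release the carriage fell back about 3.7 mm, to top-view 0.7154 against the block at 0.719. Part of that was tool drag as the pressing load came off. I'll press again, go a little farther and check.

apply_moves:
  plan:
    - {"slide": [0,0,-3],"angular": [0,0,0],"claw": -1}
    - {"slide": [0,0,-5.2],"angular": [0,0,0],"claw": -1}
    - {"slide": [0,0,-5.6],"angular": [0,0,0],"claw": -1}
    - {"slide": [0,0,-6],"angular": [0,0,0],"claw": -1}
    - {"slide": [0,0,-6],"angular": [0,0,0],"claw": -1}

```text
t: 7.98
tool_pos: [0.6017, 0.1918, 0.05]
eef_rot: [1.0, -0.004, 0.001, -0.0]
contact_force: [-0.1, -1.6, 9.8]
opening: 0.003
```

apply_moves:
  plan:
    - {"slide": [0.2,0,0],"angular": [0,0,0],"claw": -1}
    - {"slide": [0.4,0,0],"angular": [0,0,0],"claw": -1}
    - {"slide": [0.4,0,0],"angular": [0,0,0],"claw": -1}

```text
t: 8.35
tool_pos: [0.6056, 0.1918, 0.05]
eef_rot: [1.0, -0.004, 0.001, -0.0]
contact_force: [0.0, -1.0, 8.7]
opening: 0.001
```

```bash
python3 k.py
```

```text
top (array([0.7208, 0.1911]), np.float64(0.0261), 118) scene (array([0.7263, 0.1918]), np.float64(0.0261), 275) 0.6055575628084856 [-1.07056636 -2.0985888   9.22426618]
block (array([0.71911782, 0.1909968 , 0.16311155]), array([0.70692601, 0.17878486, 0.15814741]), array([0.73282793, 0.20425784, 0.16688161]), np.int64(240))
```

apply_moves:
  plan:
    - {"slide": [0.1,0,0.3],"angular": [0,0,0],"claw": -1}
    - {"slide": [0.1,0,0.7],"angular": [0,0,0],"claw": -1}
    - {"slide": [0.1,0,1.2],"angular": [0,0,0],"claw": -1}
    - {"slide": [0.1,0,3],"angular": [0,0,0],"claw": -1}
    - {"slide": [0.1,0,6],"angular": [0,0,0],"claw": -1}

```text
t: 9.07
tool_pos: [0.6051, 0.1918, 0.109]
eef_rot: [1.0, -0.004, -0.001, 0.0]
contact_force: [0.1, -0.1, 0.3]
opening: 0.0
```

```bash
python3 k.py
```

```text
top (array([0.722 , 0.1913]), np.float64(0.0262), 135) scene (array([0.7273, 0.1917]), np.float64(0.0263), 269) 0.6068276497772 [ 0.6935663  -0.3824365  -0.44249085]
block (array([0.71920581, 0.19113036, 0.16302035]), array([0.70692165, 0.17852409, 0.15869014]), array([0.73295967, 0.20430166, 0.16632995]), np.int64(238))
```

Notches appear to be about 6.6 mm apart, and the carriage is now a little beyond the nozzle. I'll check with tighter bands which of the two notches is nearer.

Run:
```python
from h import *
from scipy.optimize import least_squares
for n,x0,bx in (('top',.722,.7195),('scene',.7265,.725)):
    cs=[cap(n) for _ in range(4)]; c=dict(cs[0]); c['z_map']=np.median([k['z_map'] for k in cs],0); P=cloud(c)
    print(n)
    for lo in (.090,.0925,.094):
        m=(P[...,2]>lo)&(P[...,2]<.1)&(np.hypot(P[...,0]-x0,P[...,1]-.1915)<.033); q=P[m]
        r=least_squares(lambda p:np.hypot(q[:,0]-p[0],q[:,1]-p[1])-p[2],[x0,.19,.027],loss='soft_l1',f_scale=.001).x
        print(' rim',lo,r.round(4),len(q),q[:,2].mean().round(4))
    for lo in (.158,.1625,.164):
        m=(P[...,2]>lo)&(P[...,2]<.17)&(abs(P[...,0]-bx)<.02)&(abs(P[...,1]-.191)<.017)
        q=P[m]; R=cv2.minAreaRect((q[:,:2]*1000).astype(np.float32)); print(' block',lo,q.mean(0).round(4),np.round(R[0],1),np.round(R[1],1),round(R[2]),len(q))
    # band just of the nozzle in scene
    m=(P[...,2]>.112)&(P[...,2]<.127)&(np.hypot(P[...,0]-bx,P[...,1]-.191)<.012); q=P[m]
    if len(q): print(' nozzle',q.mean(0).round(4),len(q))
c['frame']=c['frame'];cv2.imwrite('pics/n.png',cv2.resize(cv2.cvtColor(c['frame'][150:240,370:440],cv2.COLOR_RGB2BGR),None,fx=8,fy=6.6*1.0,interpolation=0))
```

```text
top
 rim 0.09 [0.722  0.1914 0.0262] 124 0.0933
 rim 0.0925 [0.7222 0.1916 0.0262] 104 0.0936
 rim 0.094 [0.7217 0.1916 0.0264] 27 0.0944
 block 0.158 [0.7191 0.191  0.1631] [719.9 191.3] [25.7 25. ] 0 242
 block 0.1625 [0.7196 0.1916 0.1635] [719.7 191.6] [25.4 24. ] 86 199
 block 0.164 [0.7211 0.1928 0.1643] [719.1 191.5] [24.5 21.4] 12 46
scene
 rim 0.09 [0.7273 0.1918 0.0262] 214 0.093
 rim 0.0925 [0.7272 0.192  0.0263] 134 0.0941
 rim 0.094 [0.7269 0.1925 0.0264] 82 0.0945
 block 0.158 [0.7269 0.1892 0.163 ] [724.3 192.5] [26.2 25.7] 90 176
 block 0.1625 [0.7257 0.1908 0.1642] [724.1 192.8] [25.6 25.4] 89 124
 block 0.164 [0.7246 0.1921 0.1645] [724. 192.] [23. 23.] 88 87
 nozzle [0.7252 0.1913 0.1215] 22
```

View pics/n.png

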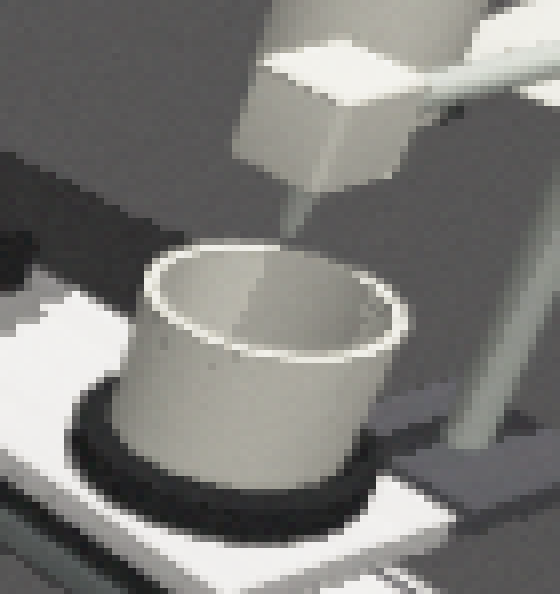

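The close crop shows the nozzle tip (285,235) over the beaker mouth (ellipse centre about (277,300)). Both cameras agree on +2.5 mm past centre here; the previous notch was about -4 mm. I'll try one finer release in case there is a notch between them.

apply_moves:
  plan:
    - {"slide": [0,0,-3],"angular": [0,0,0],"claw": -1}
    - {"slide": [0,0,-5.2],"angular": [0,0,0],"claw": -1}
    - {"slide": [0,0,-5.6],"angular": [0,0,0],"claw": -1}
    - {"slide": [0,0,-6],"angular": [0,0,0],"claw": -1}
    - {"slide": [0,0,-6],"angular": [0,0,0],"claw": -1}

```text
t: 10.2
tool_pos: [0.6068, 0.1918, 0.0501]
eef_rot: [1.0, -0.004, 0.002, -0.0]
contact_force: [0.5, -1.9, 10.8]
opening: 0.0
```

apply_moves:
  plan:
    - {"slide": [-0.2,0,0],"angular": [0,0,0],"claw": -1}
    - {"slide": [-0.4,0,0],"angular": [0,0,0],"claw": -1}
    - {"slide": [-0.4,0,0],"angular": [0,0,0],"claw": -1}

```text
t: 10.58
tool_pos: [0.6025, 0.1919, 0.0501]
eef_rot: [1.0, -0.004, 0.001, -0.0]
contact_force: [-0.3, -1.2, 7.8]
opening: -0.001
```

```bash
python3 k.py
```

```text
top (array([0.7189, 0.1912]), np.float64(0.0261), 127) scene (array([0.7245, 0.1918]), np.float64(0.0263), 273) 0.6025527912511298 [ 0.08159216 -1.32561489  8.70062731]
block (array([0.71902581, 0.19085423, 0.16315729]), array([0.7065098 , 0.17853026, 0.15806958]), array([0.73341388, 0.20457103, 0.16699397]), np.int64(244))
```

apply_moves:
  plan:
    - {"slide": [0.1,0,0.15],"angular": [0,0,0],"claw": -1}
    - {"slide": [0.15,0,0.5],"angular": [0,0,0],"claw": -1}
    - {"slide": [0.15,0,1.2],"angular": [0,0,0],"claw": -1}
    - {"slide": [0.15,0,3],"angular": [0,0,0],"claw": -1}
    - {"slide": [0.15,0,6],"angular": [0,0,0],"claw": -1}

```text
t: 11.3
tool_pos: [0.6026, 0.1918, 0.1091]
eef_rot: [1.0, -0.004, -0.001, 0.0]
contact_force: [-0.2, 0.2, 0.1]
opening: 0.003
```

```bash
python3 k.py
```

```text
top (array([0.7219, 0.1912]), np.float64(0.0261), 134) scene (array([0.7274, 0.1919]), np.float64(0.0263), 272) 0.6043042283956233 [0.46210197 0.79339746 0.45119092]
block (array([0.71911477, 0.19093441, 0.16307989]), array([0.70696678, 0.17866648, 0.15809095]), array([0.7329572 , 0.20467817, 0.16637664]), np.int64(243))
```

It returned to the same notch, so this is the nearest one to the nozzle. I'll retreat and do the final checks.

apply_moves:
  plan:
    - {"slide": [0,0,4],"angular": [0,0,0],"claw": -1}
    - {"slide": [-2,0,8],"angular": [0,0,0],"claw": -1}
    - {"slide": [-4,0,12],"angular": [0,0,0],"claw": -1}
    - {"slide": [-4,0,12],"angular": [0,0,0],"claw": -1}
    - {"slide": [-4,0,12],"angular": [0,0,0],"claw": -1}

```text
t: 12.02
tool_pos: [0.5629, 0.1918, 0.228]
eef_rot: [1.0, -0.004, -0.0, 0.0]
contact_force: [-0.3, 0.7, -0.1]
opening: -0.001
```

Run:
```python
from r import *
s=cap('scene'); print('rim scene',rim(s,.7265)); Q=cloud(s); m=(abs(Q[...,0]-.608)<.018)&(abs(Q[...,1]-.192)<.012)&(Q[...,2]>.036)&(Q[...,2]<.053); print('pad z',np.median(Q[m][:,2]),m.sum())
a=cv2.imread('pics/scene1.png').astype(int); b=s['frame'][...,::-1].astype(int); d=abs(a-b)[180:370,90:250].mean(2); print('vial rail change px',(d>40).sum())
print(sense()['t'],sense()['contact_force']); env.sign_off()
```

```text
rim scene (array([0.7273, 0.1918]), np.float64(0.0262), 273)
pad z 0.04748517858327306 102
vial rail change px 0
12.075 [-0.19644562  0.91104327 -0.33979563]
the job is handed in; nothing more can be done
```

The beaker's carriage is locked under its nozzle, but about 2.5 mm beyond dead centre. That is the nearest notch the release would lock into. I pressed the release, slid the carriage about 10 cm with it held down, let it spring up, and handed the job in at 12.1 s.

- **Releases:** The first release dropped the carriage into a notch about 4 mm short of centre. I pressed again, moved it on and let it lock in the next notch. A third release, from almost exactly centred, went back to that same notch.
- **Centring:** The top camera puts the beaker 2.2–2.8 mm past the nozzle block. The scene camera puts it about 3 mm past both the block and the nozzle tip. The two cameras' absolute positions differ by about 5 mm, so I trusted only offsets measured within one picture.
- **Lock and vial:** The pad is back up at 47.5 mm above the bench (48 mm when fully up). The vial's rail shows no change from the start. The gripper was well clear, touching nothing.
- **Forces:** The highest pressing force I read was 19 N.

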